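Click the stirrer's dial round to the green mark and start it

TASK

On the bench stirrer, lay a fingertip on the knurled top of the big black dial, press lightly and drag it round clockwise by friction until the white pointer clicks into place at the green mark. Take the finger off, then push the green start button all the way down with a fingertip and let it come up again. Do not grip or lift anything, do not press start before the dial is at the green mark, and leave the tin on the stirrer, the stirrer itself and everything else where they are.

Things in the scene. Friction and masses are not known exactly. Their poses are not given: they have to be found in the camera images.
- stirrer: Grey bench stirrer standing loose on rubber feet, 4 kg, 260 x 260 mm, flat deck 46 mm above the worktop. Origin: centre of its underside, on the worktop. Its x axis points to its back (away from the robot), y to its left, z up. Dial axis at x -65, y +55 mm; start button at x -75, y -80 mm; round steel tin plate (124 mm wide, 10 mm high) centred at x +65, y -30 mm.
- dial (a joint): Angle of the dial, rad; grows as it turns clockwise seen from above. Detents (clicks) at 0, 0.785, 1.571 and 2.356 (45 degrees apart); the green mark is 1.571; end stops just beyond 0 and 2.356. It starts at or near one of the first two detents, so it needs one or two clicks clockwise. Turning it over a detent takes at most about 0.06 N m; let go, it springs to the nearest detent.
- dial_top (a point): Centre of the dial's flat top face, on its axis, 74 mm above the worktop. The dial is a black disc with knurled grey ribs, 96 mm wide and 20 mm high, too wide to be gripped. It is cushioned: pressed down, it sinks up to 5 mm, about 0.5 mm per newton. A finger pressing with 4 to 8 N on the top face about 30 mm from the axis and moved along a circle about the axis takes it along by friction, slipping a little.
- dial_pointer (a point): Outer end of the white pointer line on the dial's top, 46 mm from the axis; turns with the dial.
- green_mark (a point): Centre of the green bar, 16 x 8 mm, painted on the deck to the right of the dial (on the side of the start button), 59 mm from the dial's axis; the pointer must point to it. The other three click positions have smaller white dots.
- start (a joint): Travel of the start button, m: 0 is up, 0.006 fully down; springs back up. Fully down takes 5 N; it counts as pressed from 0.0045.
- start_top (a point): Centre of the top face of the green round start button, 28 mm wide, in a black housing on the deck; pressed straight down.
- pint_tin: Small paint tin with runs, 91 mm wide, 98 mm high, standing loose on the stirrer's steel plate; origin in the centre of its foot. To be left alone.
- cups: Stack of upturned clear cups, 56 mm wide, 140 mm high, loose, on the left; origin in its foot. Leave alone.
- toner: Small dark dropper bottle, 42 mm wide, 110 mm high, loose, on the left; origin in its foot. Leave alone.
- marker: White felt marker with red cap, 140 mm long, loose, on the left; origin at its underside. Leave alone.
- toner_b: Small yellow dropper bottle, 42 mm wide, 114 mm high, loose, on the right; origin in its foot. Leave alone.
- brush: Flat paint brush, 214 mm long, loose, on the right; origin at its underside. Leave alone.
- bottle: White squeeze bottle with red drips and no spout, 66 mm wide, 184 mm high, loose, on the right at the front; origin in its foot. Leave alone.
- plate_top (a point): Centre of the upper face of the stirrer's steel plate, 56 mm above the worktop, on which the tin stands.

How it is judged (in metres and radians):
On the way, in this order (a step that is already met when the one before it is completed fails the run):
1. the dial is turned to the green mark and rests there (value of joint dial between 1.45 and 1.69 rad and contact force between the arm and dial below 0.5 N), for 0.3 s.
2. the start button is pushed down (value of joint dial between 1.45 and 1.69 rad and value of joint start above 0.0045 m), for 0.05 s.
At the end, for the whole second after the job is handed in: The dial is at rest in the detent at the green mark (1.571 rad, within 0.12), the start button has been pushed (at least 4.5 of 6 mm) after that and is up again, the tin still stands upright on the stirrer's plate and the stirrer is within 20 mm of where it stood (value of joint dial between 1.45 and 1.69 rad and velocity of joint dial between -0.05 and 0.05 rad/s and value of joint start below 0.0015 m and horizontal distance between pint_tin and plate_top below 0.035 m and angle between pint_tin's own z axis and vertical below 0.1 rad and distance of stirrer from where it was at the start of the episode below 0.02 m); the robot touches nothing.
It fails at once if start is pressed (3 mm or more) while the dial is not at the green mark (value of joint start above 0.003 m and not (value of joint dial between 1.45 and 1.69 rad)).
It fails at once if the dial is squeezed or pressed with more than 30 N, or the button with more than 40 N (contact force between the arm and dial above 30 N or contact force between the arm and start above 40 N).
It fails at once if the stirrer is shifted by more than 20 mm or lifted by 8 mm (distance of stirrer from where it was at the start of the episode above 0.02 m or height (world z) of stirrer above 0.008 m).
It fails at once if the tin is moved by more than 25 mm (distance of pint_tin from where it was at the start of the episode above 0.025 m).
It fails at once if another thing is moved by more than 30 mm (distance of any of cups, toner, marker, toner_b, brush, bottle from where it was at the start of the episode above 0.03 m).
It also fails if it takes over 48 s, if anything falls off the work surface, if the arm or the gripper's body presses on something with over 40 N, if the wrist force passes 120 N, or if a joint passes its speed limit or range.

ROBOT

A 6-joint arm with a two-finger parallel gripper is mounted at the origin on a cart in front of the work surface, level with it; the furniture and walls round the work are solid. World frame = base frame: x ahead of the robot, y to its left, z up, the work surface at z = 0. Lengths are in mm, angles in rad, forces in N, time in s.
With the tool pointing down it reaches from about 275 to 1000 mm from the base axis. Payload 8.4 kg.
Tool frame: the origin (TCP) lies on the centre line of the jaws, within the pads' length; the fingertips stand 8 mm ahead of it and the grasp point (between the pads) lies 11 mm behind it; z points along the fingers, y is the direction in which the jaws open and shut (so a half turn about z gives the same grasp; the last joint's range is limited). The gripper opens to 85 mm and grips with 20 to 120 N. Pads are 22 mm wide; open, the fingers measure 114 mm over their backs; the gripper's body (76 mm by 85 mm) begins 54 mm behind the grasp point. The pads swing forward as they close: fully open they stand 13 mm farther back than shut.
Start: joints at [-1.226, 0.353, 1.633, -0, 1.155, -0.002], TCP at [212.43, -587.794, 239.281] pointing down, gripper open.
Joint ranges: [-2.63, 2.63], [-0.92, 2.1], [0.06, 2.66], [-1.3, 4.44], [0, 2.69], [-3.02, 3.02]. Speed limits (rad/s): [2.22, 2.22, 2.79, 3.14, 3.14, 3.14].

INTERFACE

Orientations are given as a unit quaternion [w, x, y, z].
In Python, from bench import r gives the robot as it stands.
- The arm moves only by the shell command python3 -m creep 'ROWS' [FORCE]. ROWS is JSON, one flat list of numbers, 7 for each row, row after row: the shift along the world's x, y, z in cm, then the turn, a rotation vector about the world's x, y, z in degrees, then the opening, from -1 (shut) to 1 (fully open). A call has exactly 5 rows; each row shifts and turns the commanded pose from where the row before left it; what a row does not reach is not made up. A row lasts 1/12 s, in which the tool goes at most 41.7 mm and 7.16 degrees, less where a joint would pass 70% of its speed; a pose out of reach is approached as far as the arm can. A call is refused whole if a number of a shift passes 4.17 or a number of a turn 7.16, either way. A call with a gripper value outside its range is refused whole. The fingers move at their own pace and stop on an object; FORCE is the grip in N (left out, the last holds). Time passes only in rows, so rows that do not move let the fingers close, or fill a call up. It gives the time, the measured TCP pose, the force and the opening at its end, in the units of the state.
- r.get_obs(): the state, without advancing time (a new reading comes with each control period).
- r.capture(name): name is "side" or "top"; returns the picture (400x640x3 uint8, red, green, blue); there is no depth.
- r.camera_params(name): a dict with "vertical_fov" (degrees; the focal length in pixels is half the picture's height over the tangent of half this angle, whatever the lens; pixels are square), "cx", "cy" (the principal point, pixels), "view" (4x4, takes a point from world to camera coordinates). Camera axes: x right, y down, z forward; pixel columns grow to the right and rows downward; lengths in mm; the calibration is good to about 2 mm. A picture is of the moment at which its call begins. camera_params takes no time and is no camera call.
- r.hand_in(): hands the job in, once; it reports no verdict.
The state is a dict: "clock": time; "joints": joint angles; "dq": joint speeds; "tau": joint torques, N m; "eef_pos": TCP position; "tool_rot": TCP orientation; "force": force on the tool from outside, world axes, zero at the start; "ft_torque": the same for the moment, N m; "gripper_width": finger opening in mm.
Only numpy, scipy, OpenCV 4.12 (cv2) and the standard library are available. Lean on these libraries where they do the work, as an engineer would, in place of code of your own. Each camera call takes 0.05 s, during which the arm holds its last target. There are 200 camera calls.

## Working session

There is one attempt and no reset: what is moved stays moved. The work goes in short steps, Python scripts to look and compute and a shell command to move; the robot and the scene stay as the last step left them, time stands still between calls to the robot, and variables do not carry over. Pictures are saved under pics/ and viewed, about 8 in all and at most 12, crops included, and the job is handed in when it is done.

```bash
mkdir -p pics
python3 - <<'E'
from bench import r
import cv2,numpy as np
for n in("top","side"):
    cv2.imwrite(f"pics/{n}0.png",r.capture(n)[:,:,::-1]); p=r.camera_params(n); print(n,p["vertical_fov"],p["cx"],p["cy"],np.round(p["view"],3).tolist())
o=r.get_obs(); print(o)
E
```

```text
top 51.378979328598774 316.637448388048 200.69198762197914 [[0.015, -1.0, -0.026, 114.367], [-0.997, -0.013, -0.071, 507.294], [0.071, 0.027, -0.997, 1427.227], [0.0, 0.0, 0.0, 1.0]]
side 54.184365879133146 321.0214494950887 197.24872564964883 [[-0.994, -0.111, -0.021, 541.169], [-0.045, 0.563, -0.825, 20.081], [0.103, -0.819, -0.565, 1518.993], [0.0, 0.0, 0.0, 1.0]]
{'clock': 0.1, 'joints': array([-1.22639932e+00,  3.53599826e-01,  1.63406633e+00, -1.19207546e-05,
        1.15517590e+00, -2.40402224e-03]), 'dq': array([ 0.00093653, -0.00145228, -0.00273111, -0.00098246,  0.00058481,
       -0.00194827]), 'tau': array([-1.54390455e-04, -6.06355619e+01, -3.42822647e+01,  1.67596509e-04,
        4.12807727e-03,  4.11959934e-05]), 'eef_pos': array([ 212.28617081, -587.40250333,  238.6208528 ]), 'tool_rot': array([-6.14661333e-04,  9.85003155e-01,  1.72535200e-01, -1.11673597e-04]), 'force': array([-0.07636047, -0.41963736, -0.21034645]), 'ft_torque': array([ 0.04469077, -0.00461119, -0.00770795]), 'gripper_width': 85.54847573559587}
```

View pics/top0.png

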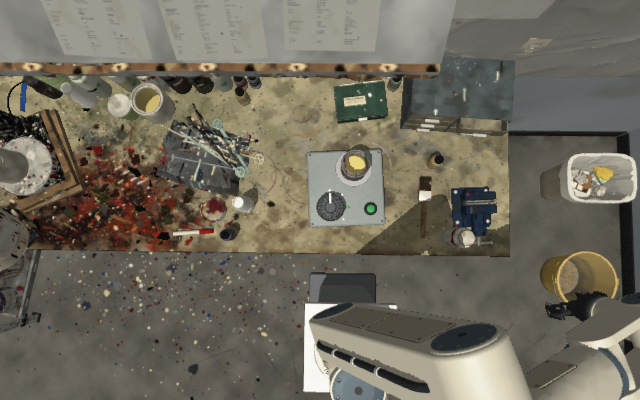

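View pics/side0.png

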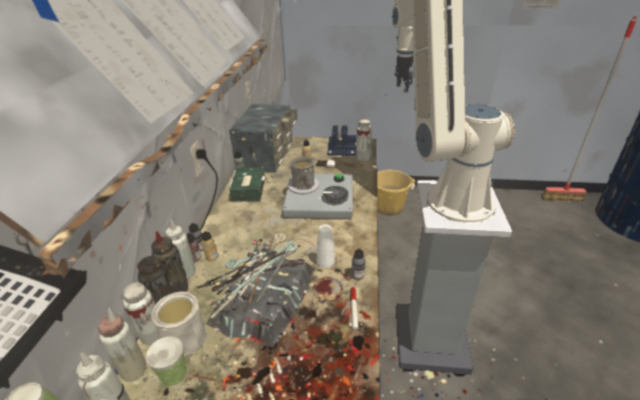

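```bash
cat > h.py <<'E'
from bench import r
import cv2,numpy as np
def ray(n,u,v,z):
    p=r.camera_params(n);f=200/np.tan(np.radians(p["vertical_fov"]/2));V=np.array(p["view"])
    R,t=V[:3,:3],V[:3,3];c=-R.T@t;d=R.T@np.array([(u-p["cx"])/f,(v-p["cy"])/f,1])
    return c+d*(z-c[2])/d[2]
def proj(n,P):
    p=r.camera_params(n);f=200/np.tan(np.radians(p["vertical_fov"]/2));V=np.array(p["view"])
    q=V[:3,:3]@np.array(P)+V[:3,3];return f*q[0]/q[2]+p["cx"],f*q[1]/q[2]+p["cy"]
def crop(n,name,x0,y0,w,h,s):
    cv2.imwrite(name,cv2.resize(r.capture(n)[y0:y0+h,x0:x0+w,::-1],None,fx=s,fy=s,interpolation=cv2.INTER_CUBIC))
E
python3 - <<'E'
from h import *
crop("top","pics/c1.png",295,140,100,95,6)
# known checks: TCP in pictures
o=r.get_obs();print(proj("top",o["eef_pos"]),proj("side",o["eef_pos"]))
E
```

```text
(np.float64(561.0392876190251), np.float64(300.85398822164893)) (np.float64(401.8582205019003), np.float64(90.03909035637214))
```

View pics/c1.png

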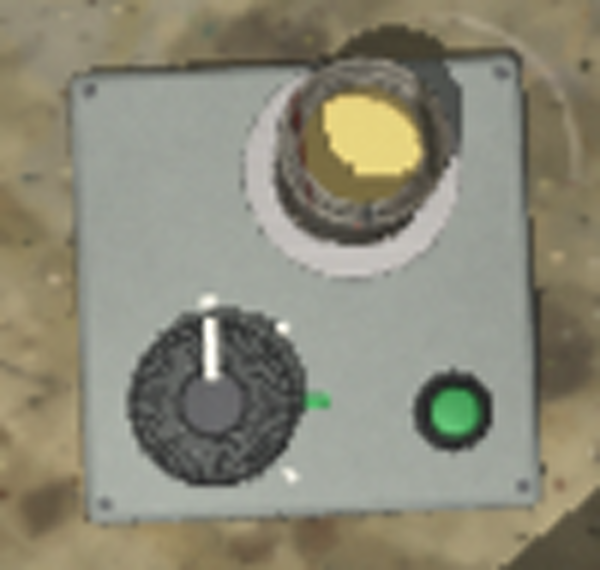

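Run:
```python
from h import *
from scipy.optimize import least_squares
C=lambda a,b:(295+(a+.5)/6-.5,140+(b+.5)/6-.5)
pts={"TL":((73,73),46,(130,130)),"TR":((519,52),46,(130,-130)),"BL":((89,520),46,(-130,130)),"BR":((540,502),46,(-130,-130)),
"dial":((214,400),74,(-65,55)),"btn":((456,411),62,(-75,-80)),"mark":((318,401),46,(-65,-4))}
W=[];L=[]
for k,(c,z,l) in pts.items():
    w=ray("top",*C(*c),z)[:2];W.append(w);L.append(l);print(k,w.round(1))
W=np.array(W);L=np.array(L,float)
R=lambda a:np.array([[np.cos(a),-np.sin(a)],[np.sin(a),np.cos(a)]])
s=least_squares(lambda p:(L@R(p[2]).T+p[:2]-W).ravel()/np.array(1.),[W[:,0].mean(),W[:,1].mean(),0],x_scale=[1,1,.01])
p=s.x;print(p,s.fun.reshape(-1,2).round(1).tolist())
for l in[(-65,55),(-75,-80),(-65,-4),(65,-30)]:print(l,(R(p[2])@l+p[:2]).round(1))
d=R(p[2])@(-65,55)+p[:2]
ax=R(p[2])
for a in(0,30,60,90,105):
    pass
```

```text
TL [672.4 157.4]
TR [687.1 -97.8]
BL [416.3 144.1]
BR [ 430.2 -110.6]
dial [483.8  74.3]
btn [480.1 -61.4]
mark [485.6  15.1]
[5.51225285e+02 2.30013475e+01 5.36085709e-02] [[1.7, 2.4], [0.9, -2.1], [-1.8, 1.8], [-1.8, -3.1], [-0.4, 0.2], [0.5, 0.5], [0.9, 0.4]]
(-65, 55) [483.4  74.4]
(-75, -80) [480.6 -60.9]
(-65, -4) [486.5  15.5]
(65, -30) [617.7  -3.5]
```

```bash
python3 -m creep '[0.6,2,0,0,0,2,-1, 1.2,3.3,0,0,0,3.5,-1, 1.2,3.3,0,0,0,3.5,-1, 1.2,3.3,0,0,0,3.5,-1, 1.2,3.3,0,0,0,3.5,-1]' 40
R='1.2,3.3,0,0,0,3.5,-1'
python3 -m creep '[1.2,3.3,0,0,0,3.5,-1, 1.2,3.3,0,0,0,3.5,-1, 1.2,3.3,0,0,0,3.5,-1, 1.2,3.3,0,0,0,3.5,-1, 1.2,3.3,0,0,0,3.5,-1]'
```

```text
clock: 0.57
eef_pos: [266.5, -434.1, 238.9]
tool_rot: [-0.0, 0.951, 0.309, -0.0]
force: [0.4, 0.2, 0.4]
gripper_width: 25.7
clock: 0.98
eef_pos: [326.5, -269.2, 239.2]
tool_rot: [0.0, 0.893, 0.45, 0.0]
force: [0.9, -0.1, 0.1]
gripper_width: -0.3
```

```bash
python3 -m creep '[1.2,3.3,0,0,0,3.5,-1, 1.2,3.3,0,0,0,3.5,-1, 1.2,3.3,0,0,0,3.5,-1, 1.2,3.3,0,0,0,3.5,-1, 1.2,3.3,0,0,0,3.5,-1]'
python3 -m creep '[1.2,3.3,-1,0,0,3.5,-1, 1.2,3.3,-2,0,0,3.5,-1, 1.2,3.3,-3,0,0,3.5,-1, 1.2,3.3,-3,0,0,3.5,-1, 1.2,3.3,-2,0,0,3.5,-1]'
python3 -m creep '[0.7,1.4,-2,0,0,1.5,-1, 0,0,-1,0,0,0,-1, 0,0,0,0,0,0,-1, 0,0,0,0,0,0,-1, 0,0,0,0,0,0,-1]'
```

```text
clock: 1.4
eef_pos: [386.5, -104.1, 239.4]
tool_rot: [0.0, 0.814, 0.581, 0.0]
force: [0.9, -0.2, -0.7]
gripper_width: -0.2
clock: 1.82
eef_pos: [443.4, 54.1, 133.4]
tool_rot: [-0.0, 0.716, 0.698, -0.0]
force: [0.8, -0.7, -0.1]
gripper_width: -0.3
clock: 2.23
eef_pos: [451.1, 65.8, 105.9]
tool_rot: [0.0, 0.708, 0.706, 0.0]
force: [0.4, 0.1, 0.7]
gripper_width: 0.1
```

```bash
python3 -m creep '[0.2,0.8,-0.6,0,0,0,-1, 0,0,-0.7,0,0,0,-1, 0,0,-0.5,0,0,0,-1, 0,0,0,0,0,0,-1, 0,0,0,0,0,0,-1]'
python3 - <<'E'
from h import *
a=r.capture("top")[140:235,295:395,::-1]
p=proj("side",[483,74,74]);print(p);u,v=map(int,p)
b=r.capture("side")[v-48:v+47,u-50:u+50,::-1]
cv2.imwrite("pics/d1.png",cv2.resize(np.hstack([a,b]),None,fx=4,fy=4,interpolation=cv2.INTER_CUBIC))
o=r.get_obs();t=o["eef_pos"]-[0,0,8];q=proj("side",t);print(o["eef_pos"],o["joints"][5],(q[0]-u+50)*4+400,(q[1]-v+48)*4)
E
```

```text
clock: 2.65
eef_pos: [452.7, 74.5, 86.8]
tool_rot: [-0.0, 0.708, 0.706, -0.0]
force: [0.8, -0.1, 0.1]
gripper_width: 0.2
(np.float64(334.74379710433846), np.float64(191.64228316126108))
[453.06202959  74.64694995  87.17938166] 0.16245522333314036 634.8891976290865 191.72780360771765
```

View pics/d1.png

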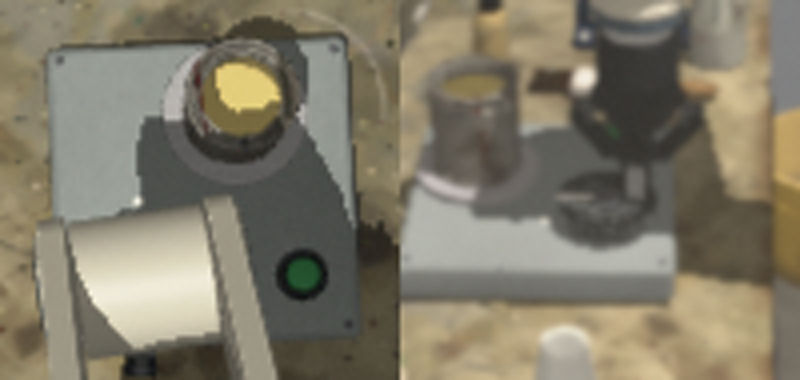

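The side view (right half) shows the closed fingertip at (635,190), just above the front part of the dial. The pointer at (570,198) still points to the back. The arm covers the dial in the top view. Next I press.

```bash
python3 -m creep '[0,0,-0.3,0,0,0,-1, 0,0,-0.2,0,0,0,-1, 0,0,-0.1,0,0,0,-1, 0,0,0,0,0,0,-1, 0,0,0,0,0,0,-1]'
```

```text
clock: 3.17
eef_pos: [453.2, 74.8, 81.2]
tool_rot: [0.0, 0.708, 0.706, 0.0]
force: [-0.4, -0.1, 2.8]
gripper_width: -0.1
```

```bash
python3 -m creep '[0,0,-0.1,0,0,0,-1, 0,0,-0.1,0,0,0,-1, 0,0,0,0,0,0,-1, 0,0,0,0,0,0,-1, 0,0,0,0,0,0,-1]'
python3 - <<'E'
import numpy as np
# rigid rotation clockwise about (483.5,74.4); finger at 453.2,74.8
c=np.array([483.5,74.4]);d=np.array([453.2,74.8])-c
P=[]
for k in range(0,21):
    a=np.radians(-6*k);R=np.array([[np.cos(a),-np.sin(a)],[np.sin(a),np.cos(a)]]);P.append(R@d)
print((np.diff(P,axis=0)/10).round(2).tolist())
E
```

```text
clock: 3.58
eef_pos: [453.1, 74.8, 79.3]
tool_rot: [0.0, 0.708, 0.706, 0.0]
force: [-1.1, -0.1, 6.8]
gripper_width: 0.1
[[0.02, 0.32], [0.05, 0.31], [0.09, 0.31], [0.12, 0.29], [0.15, 0.28], [0.18, 0.26], [0.2, 0.24], [0.23, 0.22], [0.25, 0.2], [0.27, 0.17], [0.28, 0.14], [0.3, 0.11], [0.31, 0.08], [0.31, 0.05], [0.32, 0.01], [0.32, -0.02], [0.31, -0.05], [0.31, -0.09], [0.29, -0.12], [0.28, -0.15]]
```

```bash
python3 -m creep '[0.02,0.32,0,0,0,-6,-1, 0.05,0.31,0,0,0,-6,-1, 0.09,0.31,0,0,0,-6,-1, 0.12,0.29,0,0,0,-6,-1, 0.15,0.28,0,0,0,-6,-1]'
```

```text
clock: 4.0
eef_pos: [458.0, 90.1, 79.5]
tool_rot: [0.0, 0.868, 0.497, 0.001]
force: [0.8, 0.6, 5.8]
gripper_width: 0.1
```

```bash
python3 -m creep '[0.18,0.26,0,0,0,-6,-1, 0.2,0.24,0,0,0,-6,-1, 0.23,0.22,0,0,0,-6,-1, 0.25,0.2,0,0,0,-6,-1, 0.27,0.17,0,0,0,-6,-1]'
python3 - <<'E'
from h import *
b=r.capture("side")[162:222,295:375,::-1]
cv2.imwrite("pics/d2.png",cv2.resize(b,None,fx=8,fy=8,interpolation=cv2.INTER_CUBIC))
E
```

```text
clock: 4.42
eef_pos: [469.2, 100.5, 79.4]
tool_rot: [0.0, 0.967, 0.256, 0.0]
force: [0.4, -3.5, 6.1]
gripper_width: -0.1
```

View pics/d2.png

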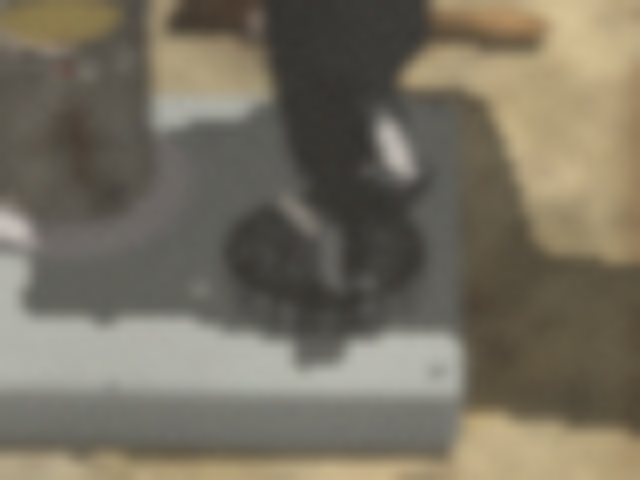

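The pointer has turned with the dial, and its outer end is now at crop (282,198), full picture (330.2,186.7). I keep dragging.

```bash
python3 -m creep '[0.28,0.14,0,0,0,-6,-1, 0.3,0.11,0,0,0,-6,-1, 0.31,0.08,0,0,0,-6,-1, 0.31,0.05,0,0,0,-6,-1, 0.32,0.01,0,0,0,-6,-1]'
python3 - <<'E'
from h import *
for a in(45,50,55,60,70,80,90,100):
    t=.0536-np.radians(a);p=np.array(proj("side",[483.5+46*np.cos(t),74.4+46*np.sin(t),71]))
    print(a,p.round(1),((p-[295,162])*8).round())
b=r.capture("side")[162:222,295:375,::-1]
cv2.imwrite("pics/d3.png",cv2.resize(b,None,fx=8,fy=8,interpolation=cv2.INTER_CUBIC))
E
```

```text
clock: 4.88
eef_pos: [484.2, 104.4, 79.4]
tool_rot: [0.0, 1.0, -0.003, 0.0]
force: [-1.1, -3.1, 5.3]
gripper_width: -0.1
45 [326.3 187.5] [251. 204.]
50 [327.2 187.2] [257. 201.]
55 [328.  186.8] [264. 199.]
60 [328.9 186.5] [271. 196.]
70 [330.8 186.1] [287. 193.]
80 [332.9 185.8] [303. 190.]
90 [334.9 185.7] [320. 190.]
100 [337.  185.9] [336. 191.]
```

View pics/d3.png

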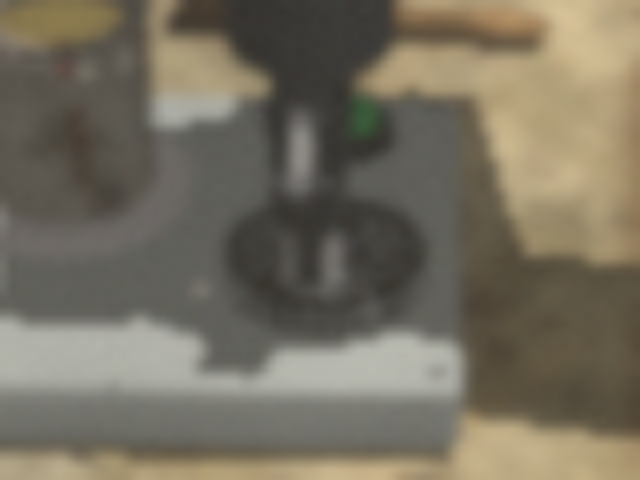

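The finger now hides the pointer, which must be near 90°. I lift off and move over towards the button, high up, so I can check the dial.

```bash
python3 -m creep '[0,0,0.5,0,0,0,-1, 0,0,1,0,0,0,-1, 0,0,2,0,0,0,-1, 0,-1,2,0,0,0,-1, 0,-3,0,0,0,0,-1]'
python3 -m creep '[0,-3,0,0,0,0,-1, 0,-3,0,0,0,0,-1, 0,-3,0,0,0,0,-1, 0,-2.5,0,0,0,0,-1, 0,-1,0,0,0,0,-1]'
python3 -m creep '[0,0,0,0,0,0,-1, 0,0,0,0,0,0,-1, 0,0,0,0,0,0,-1, 0,0,0,0,0,0,-1, 0,0,0,0,0,0,-1]'
python3 - <<'E'
from h import *
b=r.capture("side")[152:227,295:375,::-1]
a=r.capture("top")[160:235,295:395,::-1]
cv2.imwrite("pics/d4.png",cv2.resize(np.hstack([a,b]),None,fx=4.4,fy=4.4,interpolation=cv2.INTER_CUBIC))
E
```

```text
clock: 5.35
eef_pos: [486.3, 66.7, 138.0]
tool_rot: [-0.001, 1.0, 0.001, 0.003]
force: [1.4, -0.0, 0.3]
gripper_width: 0.1
clock: 5.77
eef_pos: [483.9, -62.7, 134.9]
tool_rot: [0.0, 1.0, -0.001, 0.0]
force: [0.7, 0.4, -0.2]
gripper_width: 0.1
clock: 6.18
eef_pos: [483.9, -59.3, 134.2]
tool_rot: [-0.0, 1.0, -0.0, -0.0]
force: [0.3, -0.3, 0.4]
gripper_width: 0.4
```

View pics/d4.png

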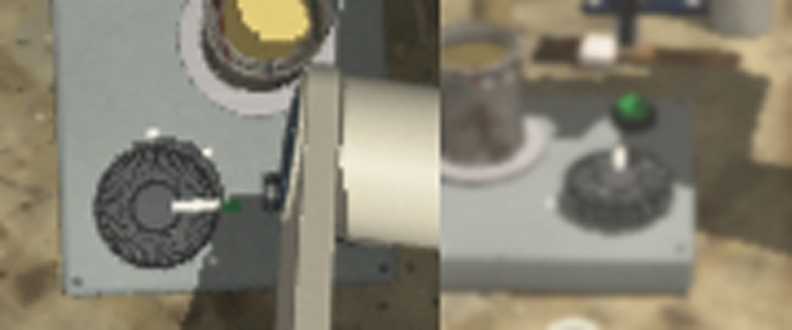

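The pointer (crop ~(215,205)) lies on the green mark (235,205), and the stirrer's corners haven't moved. Now for the button.

```bash
python3 -m creep '[-0.35,-0.2,-1.5,0,0,0,-1, 0,0,-1.5,0,0,0,-1, 0,0,-1,0,0,0,-1, 0,0,-0.5,0,0,0,-1, 0,0,0,0,0,0,-1]'
python3 -m creep '[0,0,-0.3,0,0,0,-1, 0,0,-0.3,0,0,0,-1, 0,0,-0.3,0,0,0,-1, 0,0,0,0,0,0,-1, 0,0,0,0,0,0,-1]'
```

```text
clock: 6.7
eef_pos: [479.7, -62.1, 88.1]
tool_rot: [-0.0, 1.0, -0.001, -0.001]
force: [0.0, -0.3, -0.2]
gripper_width: 0.3
clock: 7.12
eef_pos: [480.4, -62.4, 80.2]
tool_rot: [0.0, 1.0, -0.001, 0.0]
force: [0.1, -0.1, 0.1]
gripper_width: 0.3
```

```bash
python3 -m creep '[0,0,-0.3,0,0,0,-1, 0,0,-0.3,0,0,0,-1, 0,0,-0.2,0,0,0,-1, 0,0,0,0,0,0,-1, 0,0,0,0,0,0,-1]'
```

```text
clock: 7.53
eef_pos: [480.8, -62.4, 72.3]
tool_rot: [0.0, 1.0, -0.001, 0.0]
force: [1.4, -0.1, 3.3]
gripper_width: 0.2
```

```bash
python3 -m creep '[0,0,-0.2,0,0,0,-1, 0,0,-0.1,0,0,0,-1, 0,0,0,0,0,0,-1, 0,0,0,0,0,0,-1, 0,0,0,0,0,0,-1]'
```

```text
clock: 7.95
eef_pos: [480.9, -62.4, 69.9]
tool_rot: [0.0, 1.0, -0.001, 0.001]
force: [-0.3, -0.2, 14.0]
gripper_width: 0.0
```

Force is 14 N, so it has bottomed. I release slowly to measure the travel.

```bash
python3 -m creep '[0,0,0.2,0,0,0,-1, 0,0,0.1,0,0,0,-1, 0,0,0,0,0,0,-1, 0,0,0,0,0,0,-1, 0,0,0,0,0,0,-1]'
python3 -m creep '[0,0,0.2,0,0,0,-1, 0,0,0,0,0,0,-1, 0,0,0,0,0,0,-1, 0,0,0,0,0,0,-1, 0,0,0,0,0,0,-1]'
python3 -m creep '[0,0,0.2,0,0,0,-1, 0,0,0,0,0,0,-1, 0,0,0,0,0,0,-1, 0,0,0,0,0,0,-1, 0,0,0,0,0,0,-1]'
```

```text
clock: 8.37
eef_pos: [480.8, -62.4, 72.2]
tool_rot: [0.0, 1.0, -0.001, 0.0]
force: [2.4, -0.5, 3.6]
gripper_width: -0.3
clock: 8.78
eef_pos: [480.3, -62.4, 74.1]
tool_rot: [0.0, 1.0, -0.001, -0.0]
force: [2.2, -0.0, 3.1]
gripper_width: 0.1
clock: 9.2
eef_pos: [479.8, -62.3, 76.0]
tool_rot: [-0.0, 1.0, -0.001, -0.001]
force: [-0.9, 0.4, 1.6]
gripper_width: 0.1
```

Contact persists up to TCP 76 mm, so the stroke was at least 6 mm and the button was fully down. I retreat and check.

```bash
python3 -m creep '[0,0,1,0,0,0,-1, 0,0,3,0,0,0,-1, 0,0,3,0,0,0,-1, 0,0,3,0,0,0,-1, 0,0,3,0,0,0,-1]'
python3 -m creep '[0,-3,0,0,0,0,-1, 0,-4,0,0,0,0,-1, 0,-4,0,0,0,0,-1, 0,-4,0,0,0,0,-1, 0,-4,0,0,0,0,-1]'
python3 -m creep '[0,0,0,0,0,0,-1, 0,0,0,0,0,0,-1, 0,0,0,0,0,0,-1, 0,0,0,0,0,0,-1, 0,0,0,0,0,0,-1]'
python3 - <<'E'
from h import *
crop("top","pics/e1.png",295,140,100,95,6)
E
```

```text
clock: 9.62
eef_pos: [479.9, -62.3, 208.1]
tool_rot: [-0.0, 1.0, -0.001, -0.0]
force: [0.9, 0.2, 0.4]
gripper_width: -0.1
clock: 10.03
eef_pos: [479.9, -254.1, 207.1]
tool_rot: [0.0, 1.0, -0.001, 0.0]
force: [0.8, 0.2, -1.0]
gripper_width: 0.2
clock: 10.45
eef_pos: [480.4, -251.1, 206.3]
tool_rot: [-0.0, 1.0, -0.0, -0.0]
force: [0.6, 0.6, -0.4]
gripper_width: 0.1
```

View pics/e1.png

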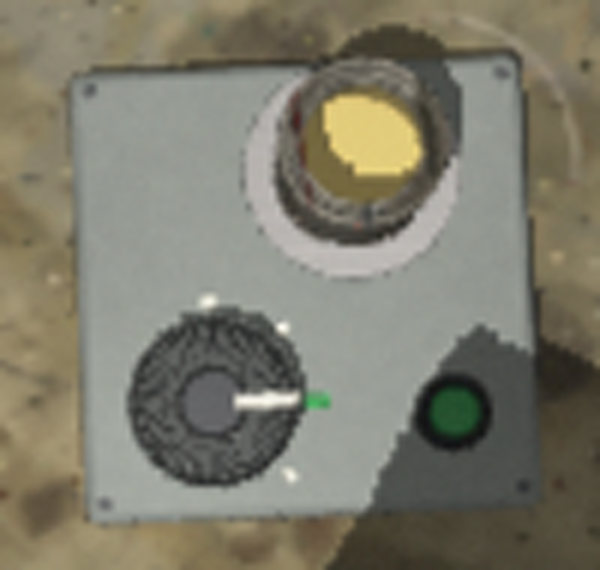

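The pointer (270,400) is on the green mark (318,401). The button is up and clear, and the stirrer and tin are unmoved, so I hand in.

```bash
python3 -c "
from bench import r
print(r.hand_in())"
```

```text
the job is handed in; nothing more can be done
None
```

I turned the dial to the green mark, then pressed the start button and let it come up. I handed the job in at about 10.5 s; no verdict was reported.

- **Dial:** the closed fingertip pressed with 5–7 N about 30 mm from the axis and dragged the dial 90° clockwise, two clicks. After I lifted off, pictures before and after the button press showed the pointer at the green mark.
- **Start button:** I pressed until the force reached 14 N (full travel takes 5 N). On release, the finger stayed in contact over about 6 mm, so the button went fully down. I judged it up again from that release and the top view, which cannot show its height directly.
- **Everything else:** the last top view showed the stirrer and tin at the same pixels as at the start. The arm was clear, with force readings back to noise. That crop covered only the stirrer, so I did not re-check the cups, bottles, marker and brush; the arm's path passed clear of them.

No check failed or disagreed. One arm move stopped about 8 mm short, and I corrected it before touching the dial.

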